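Set the chess clock for the next game

ROBOT

A 6-joint arm with a two-finger parallel gripper is mounted at the origin on the work surface. World frame = base frame: x ahead of the robot, y to its left, z up, the work surface at z = 0. Lengths are in m, angles in degrees, forces in N, time in s.
With the tool pointing down it reaches from about 0.25 to 0.725 m from the base axis. Payload 9.7 kg.
Tool frame: the origin (TCP) lies at the very end of the fingers, on their centre line; the grasp point (between the pads) lies 19 mm behind it; z points along the fingers, y is the line along which they close (so a half turn about z gives the same grasp; the last joint's range is limited). The gripper opens to 85 mm and grips with 20 to 120 N. Pads are 22 mm wide; open, the fingers measure 114 mm over their backs; the gripper's body (76 mm by 85 mm) begins 54 mm behind the grasp point. The pads swing forward as they close: fully open they stand 13 mm farther back than shut.
Start: joints at [-64.916, 4.979, 10.078, 95.1, 0, 90], TCP at [0.233, -0.498, 0.192] pointing down, gripper open.
Joint ranges: [-179.16, 179.16], [-48.56, 103.87], [-65.8, 70.77], [-126.05, 130.52], [-82.76, 87.17], [-180, 180]. Speed limits (degrees/s): [127.2, 127.2, 147.25, 180, 180, 180].

INTERFACE

Orientations are given as [roll, pitch, yaw] about the fixed x, y, z axes, in that order (R = Rz(yaw) Ry(pitch) Rx(roll)).
In Python, from workcell import bot, viewer, finder gives the robot as it stands. The module is installed in compiled form; this text tells all that it offers.
- The arm moves only by the shell command python3 -m inch 'ROWS' [FORCE]. ROWS is JSON, a list that holds one entry, the list of rows, each a list of 7 numbers: the opening in per cent of the stroke, from 0 (shut) to 100 (fully open), then the shift along the tool's x, y, z in mm, then the turn, a rotation vector about the tool's x, y, z in degrees. In form: [[[grip, tx, ty, tz, ax, ay, az], ...]]. A call has 1 to 8 rows; each row shifts and turns the commanded pose from where the row before left it, along the tool's axes as they then stand; what a row does not reach is not made up. A row lasts 1/8 s, in which the tool goes at most 62.5 mm and 10.7 degrees, less where a joint would pass 70% of its speed; a pose out of reach is approached as far as the arm can. A call with a gripper value outside its range is refused whole. The fingers move at their own pace and stop on an object; FORCE is the grip in N (left out, the last holds). Time passes only in rows, so rows that do not move let the fingers close. It gives the time, the measured TCP pose, the force, the opening and the grip force at its end, in the units of the state.
- bot.get_obs(): the state, without advancing time (a new reading comes with each control period).
- viewer.camera(name): name is "scene" or "top" or "wrist"; returns a dict with "pixels" (384x512x3 uint8, red, green, blue), "vfov" (degrees; the focal length in pixels is half the picture's height over the tangent of half this angle, whatever the lens; pixels are square), "cx", "cy" (the principal point, pixels), "R" (3x3) and "t" (3): a world point X has camera coordinates R X + t. Camera axes: x right, y down, z forward; pixel columns grow to the right and rows downward; lengths in m; the calibration is good to about 2 mm. The wrist camera is an equidistant fisheye: a pixel r from the principal point sees the ray r / f radians off the axis. A picture is of the moment at which its call begins. There is no depth.
- bot.job_done(): hands the job in; it is judged then, once.
Trained networks look in the newest picture that a camera, given by its name, has taken for a name from the list of things; names that differ only in an ending like _2 or _b are one class to them, and where a whole thing is asked for, a point or a joint stands for the part that bears it (a point fixed in the world has none). Each returns a list of dicts, best first, with "conf" (0 to 1); they miss things now and then, are a little off and sometimes report something else, mostly with a low value. They report only what shows in the picture. A call takes as long as a camera call. They do not tell look-alikes from the thing itself.
- finder.outline_of(camera, thing): "pixels" (384x512 bool, what is visible of it) and "extent" ([centre column, centre row, width, height] in pixels, round what is visible of it).
- finder.mark_of(camera, thing): "position" ([column, row] in pixels: a listed point, or the origin of a listed thing).
The state is a dict: "time": time; "q": joint angles; "qd": joint speeds; "joint_efforts": joint torques, N m; "ee_pos": TCP position; "tcp_rot": TCP orientation; "wrist_force": force on the tool from outside, world axes, zero at the start; "torque": the same for the moment, N m; "opening": finger opening in m; "grasp_force": force on a finger pad.
Only numpy, scipy, OpenCV 4.12 (cv2) and the standard library are available. Lean on these libraries where they do the work, as an engineer would, in place of code of your own. Each camera call takes 0.05 s, during which the arm holds its last target. There are 200 camera calls.

TASK

Set the chess clock for the next game, pressing with the tips of the closed fingers: press the wide bar key fully down, then the round key fully down (both stay down), and then push the rocker fully down at the end beside which the king stands. Leave the square key up, do not push the rocker down at the other end, and do not lift or push the clock away, or disturb the chessmen and the other things around it.

Things in the scene. Friction and masses are not known exactly. Their poses are not given: they have to be found in the camera images.
- clock: Loose chess clock, 0.75 kg, wooden case 120 (x) by 230 (y) by 52 mm high; origin under its centre, on the table. x points out of its front with two white dials (away from the robot), z up. On top, three black keys in a row along the front (x = +36 mm): square at y = -70 mm, wide bar at y = 0, round at y = +70 mm. Behind them (x = -26 mm) the long aluminium rocker.
- bar_key_top (a point): Centre of the top of the wide bar key (18 mm along x, 48 mm along y), 62 mm above the table when up; moves with the key.
- round_key_top (a point): Centre of the top of the round key (26 mm across), 62 mm above the table when up; moves with the key.
- square_key_top (a point): Centre of the top of the square key (22 by 22 mm), 62 mm above the table when up; to be left alone.
- bar_key (a joint): How far the bar key is pressed, m: 0 up, 0.007 fully down. It stands 10 mm proud of the case when up, 3 mm when down. It resists with about 3 N of friction, without a spring, and stays where it is left.
- round_key (a joint): The same for the round key: 0 up, 0.007 fully down, about 3 N, stays.
- square_key (a joint): The same for the square key: 0 up, 0.007 fully down. Must stay up.
- rocker (a joint): Angle of the rocker, rad: 0 level, +0.14 fully down at the clock's +y end, -0.14 fully down at its -y end; starts nearly level. Bar 30 mm wide (x), 190 mm long (y), 10 mm thick, pivoted at its middle 75 mm above the table. Friction only (about 1.6 N at 80 mm from the pivot), it stays where it is left.
- rocker_plus (a point): Point on the rocker's top face 80 mm from the pivot towards the clock's +y end, about 80 mm above the table when level; sinks 11 mm to fully down. A good place to push.
- rocker_minus (a point): The same towards the clock's -y end.
- king: Loose wooden chess king, 97 mm tall with a cross on top, foot 36 mm across; origin under its foot. It stands about 175 mm from the clock's centre, beside one end of the clock or the other.
- pawn: Loose wooden chess pawn, 50 mm tall, round head, foot 30 mm across; origin under its foot. It stands beside the other end of the clock.
- chips: Loose stack of poker chips, 39 mm across, 27 mm high, behind the clock on the robot's side; origin under it.
- deck: Loose pack of cards lying flat, 63 by 89 by 18 mm, in front of the dials; origin under it.
- chalk: Loose cube of cue chalk, 22 mm, in front of the dials; origin under it.
- mug: Loose white mug, 80 mm across, 95 mm tall, at the robot's right towards the far side; origin under it.
Not all that is in view belongs to the job. What is shaped like the pawn but blue or purple is not meant.

How it is judged:
By the outcome, as a careful person would: the job done as asked, in the order asked, and still so for the second after the job is handed in, with the robot touching nothing.
It also fails if it takes over 42 s, if anything falls off the work surface, if the arm or the gripper's body presses on something with over 40 N, if the wrist force passes 120 N, or if a joint passes its speed limit or range.

## Working session

There is one attempt and no reset: what is moved stays moved. The work goes in short steps, Python scripts to look and compute and a shell command to move; the robot and the scene stay as the last step left them, time stands still between calls to the robot, and variables do not carry over. Pictures are saved under pics/ and viewed, at most 13 in all, crops included, and the job is handed in when it is done.

```bash
mkdir -p pics
cat > h.py <<'E'
import numpy as np, cv2
from workcell import bot, viewer, finder
def foc(c): return c["pixels"].shape[0]/2/np.tan(np.radians(c["vfov"])/2)
def ray(c,p):
    d=np.array([p[0]-c["cx"],p[1]-c["cy"]]); f=foc(c)
    if c["name"]=="wrist":
        r=np.hypot(*d); a=r/f; v=np.r_[d/max(r,1e-9)*np.sin(a),np.cos(a)]
    else: v=np.r_[d/f,1]; v/=np.linalg.norm(v)
    R=np.array(c["R"]); return -R.T@np.array(c["t"]), R.T@v
def cam(n,save=None):
    c=viewer.camera(n); c["name"]=n
    if save: cv2.imwrite("pics/"+save,c["pixels"][:,:,::-1])
    return c
def atz(c,p,z):
    o,v=ray(c,p); return o+v*(z-o[2])/v[2]
def tri(rs):
    A=sum(np.eye(3)-np.outer(v,v) for o,v in rs); b=sum((np.eye(3)-np.outer(v,v))@o for o,v in rs)
    X=np.linalg.solve(A,b); return X,[float(np.linalg.norm((np.eye(3)-np.outer(v,v))@(X-o)))for o,v in rs]
E
python3 - <<'E'
from h import *
np.set_printoptions(precision=4,suppress=True)
C={n:cam(n,n+"0.png") for n in("scene","top","wrist")}
for t,z in dict(bar_key_top=.062,round_key_top=.062,square_key_top=.062,rocker_plus=.08,rocker_minus=.08,clock=0,king=0,pawn=0,chips=0,deck=0,chalk=0,mug=0).items():
    rs=[]
    for n in C:
        for i,m in enumerate(finder.mark_of(n,t)[:3]):
            print(t,n,np.round(m["conf"],2),np.round(m["position"],1),atz(C[n],m["position"],z))
            if i==0 and m["conf"]>.5: rs.append(ray(C[n],m["position"]))
    if len(rs)>1: print("   TRI",*tri(rs))
o=bot.get_obs();print(o["ee_pos"],o["tcp_rot"],o["opening"],o["time"])
E
python3 -c "
import cv2,numpy as np
a=[cv2.imread('pics/%s0.png'%n) for n in('scene','top')]
cv2.imwrite('pics/both.png',cv2.resize(np.vstack(a),None,fx=.78,fy=.78))"
```

```text
bar_key_top scene 0.66 [274.7 187.6] [ 0.5476 -0.0138  0.062 ]
round_key_top scene 0.57 [296.5 180. ] [0.547 0.052 0.062]
round_key_top top 0.54 [217.2 190.1] [0.5521 0.0589 0.062 ]
   TRI [0.5498 0.055  0.0637] [0.00414220916177681, 0.004142209161776792]
square_key_top scene 0.47 [251.5 200.4] [ 0.5639 -0.0884  0.062 ]
square_key_top top 0.64 [268.9 184.4] [ 0.5653 -0.0963  0.062 ]
rocker_plus scene 0.84 [285.1 161.8] [0.4848 0.0538 0.08  ]
rocker_plus top 0.66 [218.6 213. ] [0.4814 0.053  0.08  ]
   TRI [0.4821 0.0543 0.078 ] [0.001117718861846897, 0.0011177188618469083]
rocker_minus scene 0.96 [235. 182.] [ 0.5009 -0.1025  0.08  ]
rocker_minus scene 0.24 [306.  218.2] [ 0.6922 -0.0166  0.08  ]
rocker_minus top 0.72 [273.  207.2] [ 0.4944 -0.1058  0.08  ]
rocker_minus top 0.31 [268.8 164.2] [ 0.6231 -0.0974  0.08  ]
   TRI [ 0.4958 -0.1034  0.0765] [0.0027945187562288345, 0.0027945187562288805]
clock scene 0.73 [267.4 196.9] [ 0.5088 -0.012   0.    ]
clock top 0.58 [242.7 200.4] [ 0.5273 -0.0139  0.    ]
clock top 0.37 [216.1 191.4] [0.5582 0.0699 0.    ]
   TRI [ 0.5241 -0.0173  0
[... 762 characters left out ...]
0.0188 0.    ]
chips top 0.35 [218.4 210.6] [0.497 0.063 0.   ]
   TRI [ 0.4412  0.0622 -0.0099] [0.04973456322797406, 0.04973456322797401]
deck scene 0.74 [308.1 218.5] [0.6303 0.0393 0.    ]
deck top 0.62 [226.7 168.5] [0.6315 0.0355 0.    ]
   TRI [0.6317 0.0365 0.0023] [0.0013244869045507352, 0.0013244869045507296]
chalk scene 0.57 [265.6 238.6] [ 0.6405 -0.09    0.    ]
chalk top 0.46 [268.  163.4] [ 0.6446 -0.097   0.    ]
mug scene 0.72 [115.8 306.2] [ 0.6614 -0.4481  0.    ]
mug top 0.74 [378.3 153.1] [ 0.6688 -0.4507  0.    ]
   TRI [ 0.6669 -0.4479  0.0074] [0.0003486595904628757, 0.0003486595904629487]
[ 0.2332 -0.4981  0.1919] [179.9992   0.0023  25.0844] 0.08534879769592826 1.95
```

View pics/both.png

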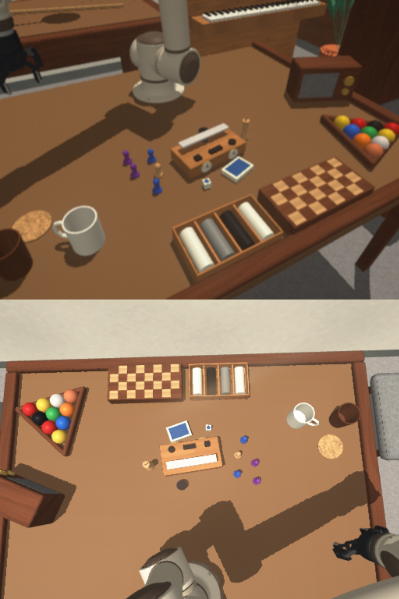

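```bash
python3 -c "
import cv2,numpy as np
a=cv2.imread('pics/scene0.png')[140:260,140:340]; b=cv2.imread('pics/top0.png')[145:245,165:345]
a=cv2.resize(a,(500,300),interpolation=2); b=cv2.resize(b,(500,278),interpolation=2)
cv2.imwrite('pics/crop.png',np.vstack([a,b]))"
```

```text
(no output)
```

View pics/crop.png

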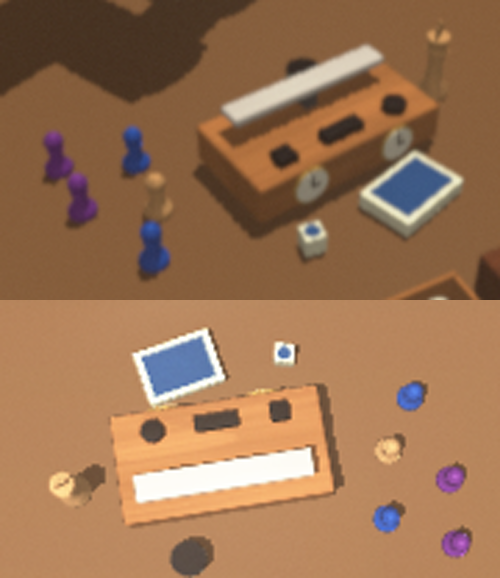

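Candidates: king-like post at scene (313,164) / top (190,212), beside the clock's +y end. The wooden pawn is at top (305,200), beside the -y end, among two blue and two purple look-alikes. The tall post with a cross is the king, so I'll push the rocker at its +y end.

```bash
python3 -m inch '[[[0,50,-36,-5,0,0,0],[0,50,-36,-5,0,0,0],[0,50,-36,-5,0,0,0],[0,50,-36,-5,0,0,0],[0,50,-36,-5,0,0,0],[0,50,-36,-5,0,0,0],[0,50,-36,-5,0,0,0],[0,50,-36,-5,0,0,0]]]'; python3 -m inch '[[[0,0,0,0,0,0,10],[0,0,0,0,0,0,10],[0,0,0,0,0,0,0],[0,0,0,0,0,0,0]]]'
cat > m.py <<'E'
from h import *
import sys
np.set_printoptions(precision=4,suppress=True)
C={n:cam(n,n+sys.argv[1]+".png") for n in("scene","top","wrist")}
for t,z in dict(bar_key_top=.062,round_key_top=.062,square_key_top=.062,rocker_plus=.08,rocker_minus=.08,king=0,pawn=0).items():
    rs=[]
    for n in C:
        for i,m in enumerate(finder.mark_of(n,t)[:2]):
            print(t,n,np.round(m["conf"],2),np.round(m["position"],1),atz(C[n],m["position"],z))
o=bot.get_obs();print(o["ee_pos"],o["tcp_rot"],o["opening"],o["time"],o["wrist_force"])
E
python3 m.py 1
```

```text
time: 2.95
ee_pos: [0.474, -0.0658, 0.2323]
tcp_rot: [180.0, -0.0, 25.1]
wrist_force: [0.4, -0.8, 0.1]
opening: 0.0003
grasp_force: 0.0
time: 3.45
ee_pos: [0.4733, -0.0679, 0.2319]
tcp_rot: [180.0, -0.0, 5.3]
wrist_force: [0.2, -0.2, 0.4]
opening: -0.0002
grasp_force: 0.0
bar_key_top scene 0.65 [273.1 190.8] [ 0.5567 -0.0237  0.062 ]
bar_key_top top 0.18 [304. 199.] [ 0.5185 -0.1992  0.062 ]
bar_key_top wrist 0.58 [220.   87.2] [ 0.5601 -0.0134  0.062 ]
round_key_top scene 0.63 [296.3 179.6] [0.5453 0.0525 0.062 ]
round_key_top scene 0.45 [283.8 159.7] [0.4534 0.0696 0.062 ]
square_key_top scene 0.6 [251.3 201.7] [ 0.5679 -0.091   0.062 ]
square_key_top scene 0.33 [205.  222.7] [ 0.5829 -0.2175  0.062 ]
square_key_top wrist 0.82 [286.1  83.2] [ 0.5715 -0.0896  0.062 ]
rocker_plus scene 0.91 [285.8 160.2] [0.4793 0.0593 0.08  ]
rocker_plus scene 0.64 [276.7 190.2] [ 0.5771 -0.0258  0.08  ]
rocker_plus top 0.55 [378.1 153.3] [ 0.6474 -0.4231  0.08  ]
rocker_plus top 0.54 [303.6 197.9] [ 0.5194 -0.196   0.08  ]
rocker_plus wrist 0.83 [156.8 150. ] [0.4831 0.0557 0.08  ]
rocker_minus scene 0.97 [234.2 185. ] [ 0.5107 -0.1094  0.08  ]
king scene 0.73 [310.2 177.6] [0.4919 0.1391 0.    ]
king top 0.52 [189.2 212.4] [0.4937 0.1548 0.    ]
king wrist 0.86 [116.  129.4] [0.4934 0.151  0.    ]
king wrist 0.69 [196.7  38.6] [0.628 0.033 0.   ]
pawn scene 0.66 [164.8 213.1] [ 0.4416 -0.2783  0.    ]
pawn scene 0.59 [172.8 222.6] [ 0.4846 -0.2708  0.    ]
pawn top 0.66 [326.9 229.8] [ 0.4288 -0.2731  0.    ]
pawn top 0.65 [301.9 223.8] [ 0.4493 -0.1967  0.    ]
pawn wrist 0.94 [357.9 125.5] [ 0.5278 -0.2051  0.    ]
pawn wrist 0.94 [379.6  86.4] [ 0.5898 -0.2307  0.    ]
[ 0.4733 -0.0677  0.2319] [-179.9986    0.0013    5.084 ] 3.326261293705069e-05 4.65 [-0.359  -0.3888 -0.152 ]
```

View pics/wrist1.png

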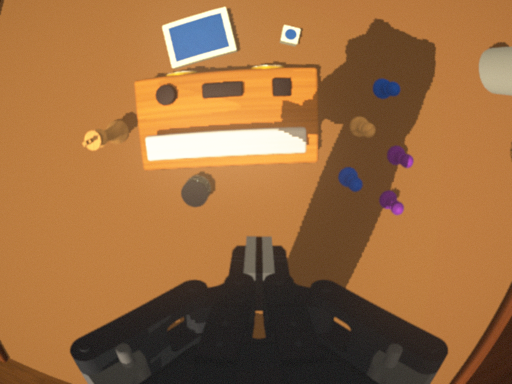

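The wrist picture shows the bar key at (222,90), round key (166,95), square key (282,87), rocker from (147,148) to (305,139), and the king at the left (+y) end, head at (93,140), so the choice is confirmed. The pawn is at (362,127).

```bash
cat > g.py <<'E'
from h import *
import sys
np.set_printoptions(precision=4,suppress=True)
c=cam("wrist"); im=c["pixels"]
hsv=cv2.cvtColor(im,cv2.COLOR_RGB2HSV)
def blob(mask,box):
    x0,y0,x1,y1=box; m=np.zeros_like(mask); m[y0:y1,x0:x1]=mask[y0:y1,x0:x1]
    n,l,s,ce=cv2.connectedComponentsWithStats(m.astype(np.uint8)); i=1+np.argmax(s[1:,4]); return ce[i],s[i]
dark=hsv[...,2]<70; white=(hsv[...,1]<70)&(hsv[...,2]>120)
P={}
for t,m,b,z in(("round",dark,(150,80,182,112),.062),("bar",dark,(195,78,248,102),.062),("square",dark,(268,72,297,102),.062),("rocker",white,(138,120,312,165),.080)):
    p,s=blob(m,b); P[t]=atz(c,p,z); print(t,p,s,P[t])
d=P["round"]-P["square"]; print("key dist",np.linalg.norm(d),"yaw",np.degrees(np.arctan2(-d[0],d[1])))
y=d/np.linalg.norm(d); x=np.array([y[1],-y[0],0]); print("bar vs mid",P["bar"]-(P["round"]+P["square"])/2,"rocker rel bar", (P["rocker"]-P["bar"])@x,(P["rocker"]-P["bar"])@y)
print("rocker_plus",P["rocker"]+.08*y)
C=viewer.camera("top");print(bot.get_obs()["ee_pos"])
E
python3 g.py
```

```text
Traceback (most recent call last):
  File "g.py", line 12, in <module>
    p,s=blob(m,b); P[t]=atz(c,p,z); print(t,p,s,P[t])
        ~~~~^^^^^
  File "g.py", line 8, in blob
    n,l,s,ce=cv2.connectedComponentsWithStats(m.astype(np.uint8)); i=1+np.argmax(s[1:,4]); return ce[i],s[i]
                                                                       ~~~~~~~~~^^^^^^^^^
ValueError: attempt to get argmax of an empty sequence
```

Run:
```python
from h import *
c=cam("wrist"); im=c["pixels"]; print(im[95,160:172],im[144,200:204],im[70:80,165].tolist(),bot.get_obs()["ee_pos"])
d=cv2.imread("pics/wrist1.png"); print(d[95,164],np.abs(d[:,:,::-1].astype(int)-im).mean())
```

```text
[[106  82  67]
 [108  84  67]
 [105  81  67]
 [105  81  63]
 [109  83  69]
 [108  84  67]
 [110  86  69]
 [108  83  67]
 [112  89  71]
 [112  88  69]
 [110  86  69]
 [111  86  71]] [[255 254 245]
 [255 254 245]
 [255 254 246]
 [255 254 245]] [[194, 130, 69], [196, 132, 71], [190, 129, 70], [156, 105, 59], [128, 87, 50], [135, 91, 45], [163, 106, 53], [207, 125, 52], [232, 143, 56], [242, 156, 66]] [ 0.4733538  -0.06771196  0.23186378]
[ 68  85 108] 2.3176116943359375
```

```bash
sed -i 's/dark=.*; white/dark=(hsv[...,2]<150)\&(hsv[...,1]<135); white/' g.py; python3 g.py
```

```text
round [165.5018  94.7527] [157  86  19  19 279] [0.5485 0.0527 0.062 ]
bar [222.0579  89.3629] [203  82  40  16 518] [ 0.5578 -0.0159  0.062 ]
square [281.5     86.4015] [273  79  18  16 264] [ 0.5671 -0.0846  0.062 ]
rocker [225.8955 143.4368] [ 146  128  160   33 3894] [ 0.4967 -0.0268  0.08  ]
key dist 0.13853480331331036 yaw 7.730030012435556
bar vs mid [0. 0. 0.] rocker rel bar -0.06202361654996522 -0.0025334118409820173
rocker_plus [0.486  0.0525 0.08  ]
[ 0.4733 -0.0677  0.2319]
```

```bash
python3 -m inch '[[[0,0,0,0,0,0,-2.7],[0,45.4,-20,0,0,0,0],[0,45.4,-20,0,0,0,0],[0,0,0,50,0,0,0],[0,0,0,50,0,0,0],[0,0,0,40,0,0,0],[0,0,0,0,0,0,0],[0,0,0,0,0,0,0]]]'
python3 - <<'E'
from h import *
np.set_printoptions(precision=4,suppress=True)
o=bot.get_obs();print(o["ee_pos"],o["tcp_rot"],o["wrist_force"])
a=[cam(n,n+"2.png")["pixels"][:,:,::-1] for n in("scene","wrist")]
s=cv2.resize(a[0][130:250,200:360],(520,390),interpolation=2)
w=cv2.resize(a[1],(520,390))[:210]
cv2.imwrite("pics/c2.png",np.vstack([s,w]))
E
```

```text
time: 5.85
ee_pos: [0.5586, -0.0158, 0.0938]
tcp_rot: [180.0, -0.1, 7.8]
wrist_force: [0.5, 0.1, 0.4]
opening: 0.0001
grasp_force: 0.0
[ 0.5586 -0.0158  0.0938] [179.9793  -0.112    7.7813] [0.5    0.1311 0.384 ]
```

View pics/c2.png

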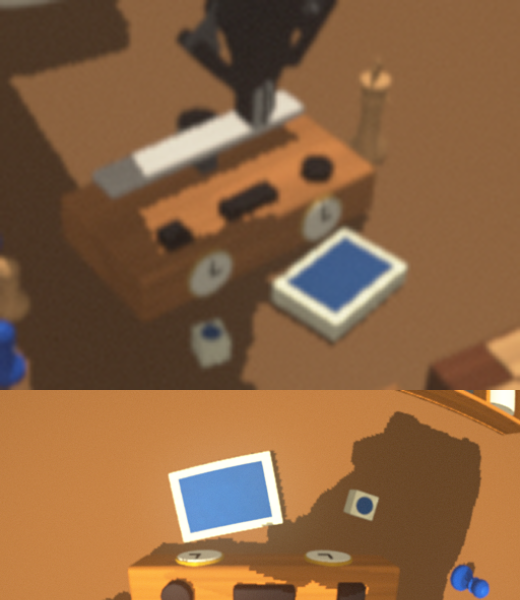

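The view shows the fingertips above the bar key, tip at scene pixel about (280,167), and all three keys up. I'll check that numerically.

Run:
```python
from h import *
np.set_printoptions(precision=4,suppress=True)
c=cam("scene");f=foc(c)
for X in(bot.get_obs()["ee_pos"],[.5578,-.0159,.062],[.5485,.0527,.062]):
    v=c["R"]@np.array(X)+c["t"]; print(v[:2]/v[2]*f+[c["cx"],c["cy"]])
w=cam("wrist"); h=cv2.cvtColor(w["pixels"],cv2.COLOR_RGB2HSV)
m=((h[...,2]<150)&(h[...,1]<135)).astype(np.uint8); m[:185]=0;m[240:]=0
n,l,s,ce=cv2.connectedComponentsWithStats(m)
for i in range(1,n):
    if s[i,4]>100: print(s[i],ce[i],atz(w,ce[i],.062))
```

```text
[276.7423 180.4314]
[275.997 190.132]
[297.0328 180.2464]
[159 191  28  27 591] [172.4129 204.0017] [0.5497 0.0534 0.062 ]
[333 191  27  26 468] [346.812  205.8547] [ 0.5671 -0.0848  0.062 ]
[ 230  195   60   20 1083] [258.759  205.1034] [ 0.5585 -0.0149  0.062 ]
```

```bash
python3 -c "
import cv2
a=cv2.imread('pics/wrist2.png')[130:300,110:410]; cv2.imwrite('pics/w2.png',cv2.resize(a,(600,340)))"
```

```text
(no output)
```

View pics/w2.png

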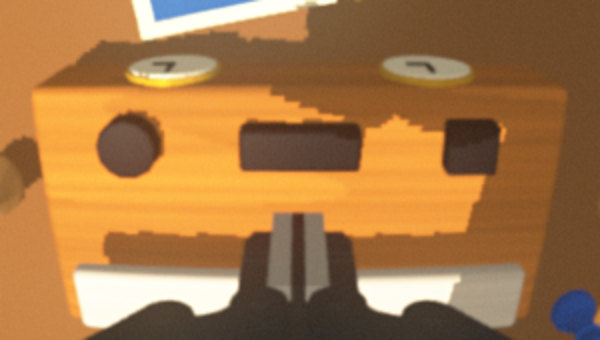

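Run:
```python
from h import *
np.set_printoptions(precision=4,suppress=True)
c=cam("scene","scene3.png");w=cam("wrist");t=cam("top","top3.png")
X=np.array(bot.get_obs()["ee_pos"]);print(X)
v=w["R"]@X+w["t"]; r=np.hypot(*v[:2]); print("tcp in wrist",v[:2]/r*np.arctan2(r,v[2])*foc(w)+[w["cx"],w["cy"]], "cam pos",-w["R"].T@w["t"])
print("tip tri",*tri([ray(c,(280,167.5)),ray(w,(259,236))]))
a=c["pixels"][130:220,230:330,::-1]
cv2.imwrite("pics/s3.png",cv2.resize(a,(600,540),interpolation=cv2.INTER_NEAREST))
```

```text
[ 0.5583 -0.0158  0.0927]
tcp in wrist [260.1964 222.1483] cam pos [ 0.6425 -0.0034  0.2755]
tip tri [ 0.5705 -0.014   0.1395] [0.001570632761187394, 0.0015706327611873358]
```

View pics/s3.png

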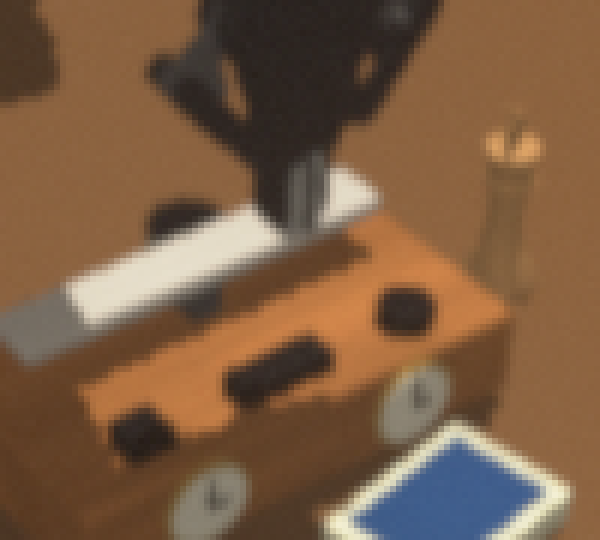

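The fingertip shows at scene (280,170). Triangulated, that is about z = 0.14, roughly 45 mm above the reported TCP. The tip height is therefore in doubt, so I'll lower slowly under force watch and look again.

```bash
python3 -m inch '[[[0,0,0,10,0,0,0],[0,0,0,10,0,0,0],[0,0,0,6,0,0,0],[0,0,0,0,0,0,0]]]'
python3 - <<'E'
from h import *
np.set_printoptions(precision=4,suppress=True)
c=cam("scene");w=cam("wrist")
o=bot.get_obs();print(o["ee_pos"],o["wrist_force"],o["torque"])
a=c["pixels"][130:220,230:330,::-1]; b=w["pixels"][150:270,160:360,::-1]
cv2.imwrite("pics/s4.png",np.hstack([cv2.resize(a,(400,360),interpolation=2),cv2.resize(b,(400,360),interpolation=2)]))
E
```

```text
time: 6.7
ee_pos: [0.5574, -0.0158, 0.0651]
tcp_rot: [-180.0, 0.1, 7.8]
wrist_force: [-0.2, 0.6, -0.5]
opening: -0.0001
grasp_force: 0.0
[ 0.5579 -0.0158  0.0659] [-0.3992 -0.8822  0.3782] [ 0.0234 -0.0106  0.0087]
```

View pics/s4.png

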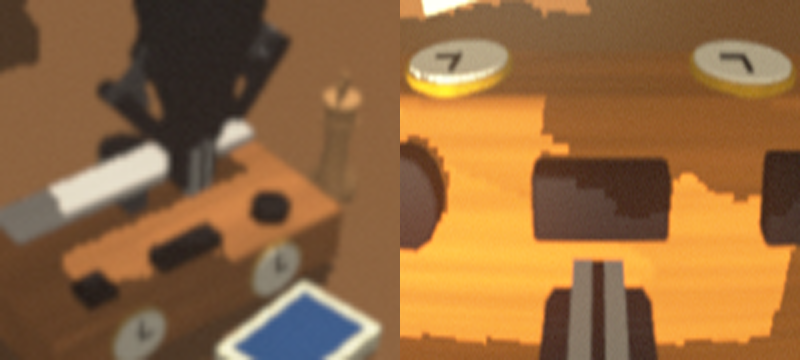

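Tip is at scene (281,177) and still clearly above the key, with no force, so I'll go on down in small steps watching force.

```bash
for i in 1; do python3 -m inch '[[[0,0,0,2,0,0,0],[0,0,0,2,0,0,0],[0,0,0,0,0,0,0]]]'; python3 -m inch '[[[0,0,0,2,0,0,0],[0,0,0,2,0,0,0],[0,0,0,0,0,0,0]]]'; done
python3 - <<'E'
from h import *
np.set_printoptions(precision=4,suppress=True)
o=bot.get_obs();print(o["ee_pos"],o["wrist_force"],o["q"])
c=cam("scene","scene5.png");w=cam("wrist","wrist5.png")
print("tip tri prev",*tri([ray(c,(280.7,177.5)),ray(w,(259,237))]))
E
```

```text
time: 7.18
ee_pos: [0.5578, -0.0158, 0.0617]
tcp_rot: [-180.0, 0.0, 7.8]
wrist_force: [0.2, 0.1, -1.1]
opening: -0.0003
grasp_force: 0.0
time: 7.55
ee_pos: [0.5578, -0.0158, 0.0577]
tcp_rot: [-180.0, 0.0, 7.8]
wrist_force: [0.5, 1.2, 0.0]
opening: 0.0003
grasp_force: 0.0
[ 0.5578 -0.0158  0.0577] [0.498  1.1884 0.0214] [ -1.6211   5.5546  -4.1374  80.3255  -0.0017 170.5941]
tip tri prev [ 0.5738 -0.0132  0.1118] [0.0010537409049742987, 0.0010537409049743076]
```

No contact at 0.0577, so the fingers do end about 44 mm short of the reported TCP. I expect contact near a reported z of 0.018–0.02.

```bash
python3 -m inch '[[[0,0,0,4,0,0,0],[0,0,0,4,0,0,0],[0,0,0,4,0,0,0],[0,0,0,4,0,0,0],[0,0,0,4,0,0,0],[0,0,0,0,0,0,0]]]'
python3 - <<'E'
from h import *
np.set_printoptions(precision=4,suppress=True)
o=bot.get_obs();print(o["ee_pos"],o["wrist_force"])
c=cam("scene");w=cam("wrist")
a=c["pixels"][130:220,230:330,::-1]; b=w["pixels"][150:270,160:360,::-1]
cv2.imwrite("pics/s6.png",np.hstack([cv2.resize(a,(400,360),interpolation=2),cv2.resize(b,(400,360),interpolation=2)]))
E
```

```text
time: 8.4
ee_pos: [0.5577, -0.0158, 0.0375]
tcp_rot: [-180.0, 0.0, 7.8]
wrist_force: [-0.1, 0.1, 0.2]
opening: 0.0002
grasp_force: 0.0
[ 0.5577 -0.0158  0.0375] [-0.1298  0.0917  0.1734]
```

View pics/s6.png

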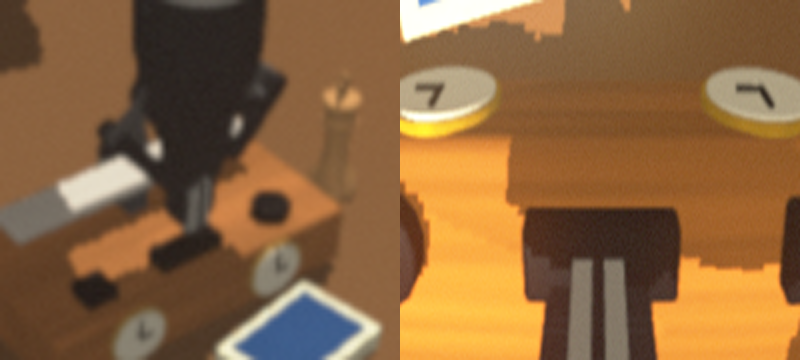

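Tip now about 20 mm above the bar key and centred on it in the wrist view. Continuing.

```bash
python3 -m inch '[[[0,0,0,3,0,0,0],[0,0,0,3,0,0,0],[0,0,0,3,0,0,0],[0,0,0,0,0,0,0]]]' | sed -n '2p;4p'; python3 -m inch '[[[0,0,0,2,0,0,0],[0,0,0,2,0,0,0],[0,0,0,0,0,0,0]]]'| sed -n '2p;4p'; python3 -m inch '[[[0,0,0,1,0,0,0],[0,0,0,1,0,0,0],[0,0,0,0,0,0,0]]]'| sed -n '2p;4p'; python3 -m inch '[[[0,0,0,1,0,0,0],[0,0,0,1,0,0,0],[0,0,0,0,0,0,0]]]'| sed -n '1,4p'
```

```text
ee_pos: [0.5577, -0.0158, 0.0285]
wrist_force: [-0.1, -0.2, -0.4]
ee_pos: [0.5578, -0.0158, 0.0247]
wrist_force: [-0.3, 0.2, -0.3]
ee_pos: [0.5578, -0.0158, 0.0228]
wrist_force: [-0.1, -0.0, 0.0]
time: 10.12
ee_pos: [0.5579, -0.0158, 0.021]
tcp_rot: [180.0, -0.0, 7.8]
wrist_force: [-1.3, -0.7, 2.0]
```

Contact starts near 0.021, so the real tip is about 41 mm above the reported TCP. The key should bottom out near 0.014.

```bash
python3 -m inch '[[[0,0,0,1,0,0,0],[0,0,0,1,0,0,0],[0,0,0,0,0,0,0]]]' | sed -n '2p;4p'; python3 -m inch '[[[0,0,0,1,0,0,0],[0,0,0,1,0,0,0],[0,0,0,0,0,0,0]]]'| sed -n '2p;4p'; python3 -m inch '[[[0,0,0,1,0,0,0],[0,0,0,1,0,0,0],[0,0,0,0,0,0,0]]]'| sed -n '1,4p'
```

```text
ee_pos: [0.5579, -0.0158, 0.0188]
wrist_force: [-0.3, -0.2, 1.9]
ee_pos: [0.5579, -0.0158, 0.0167]
wrist_force: [-0.1, -0.1, 1.3]
time: 11.25
ee_pos: [0.558, -0.0158, 0.0156]
tcp_rot: [180.0, -0.0, 7.8]
wrist_force: [-3.6, -0.5, 8.0]
```

```bash
python3 -m inch '[[[0,0,0,1,0,0,0],[0,0,0,0,0,0,0]]]' | sed -n '2p;4p'; python3 -m inch '[[[0,0,0,1,0,0,0],[0,0,0,0,0,0,0]]]'| sed -n '1,4p'
```

```text
ee_pos: [0.5581, -0.0158, 0.0155]
wrist_force: [-5.4, 0.7, 14.8]
time: 11.75
ee_pos: [0.5582, -0.0158, 0.0154]
tcp_rot: [180.0, -0.1, 7.8]
wrist_force: [-8.0, -0.0, 22.0]
```

Hard stop at 0.0155 under 22 N, so the bar key is down. Next I lift, shift to the round key and press the same way.

```bash
python3 -m inch '[[[0,0,0,-8,0,0,0],[0,0,0,-14,0,0,0],[0,0,-25,0,0,0,0],[0,0,-25,0,0,0,0],[0,0,-20,0,0,0,0],[0,0,0,0,0,0,0],[0,0,0,0,0,0,0]]]'
python3 - <<'E'
from h import *
np.set_printoptions(precision=4,suppress=True)
w=cam("wrist","wrist7.png");c=cam("scene")
a=c["pixels"][130:220,230:330,::-1]; b=w["pixels"][150:270,130:330,::-1]
cv2.imwrite("pics/s7.png",np.hstack([cv2.resize(a,(400,360),interpolation=2),cv2.resize(b,(400,360),interpolation=2)]))
E
```

```text
time: 12.62
ee_pos: [0.5485, 0.0533, 0.0349]
tcp_rot: [180.0, 0.0, 7.8]
wrist_force: [-0.7, -0.7, 0.2]
opening: -0.0002
grasp_force: 0.0
```

View pics/s7.png

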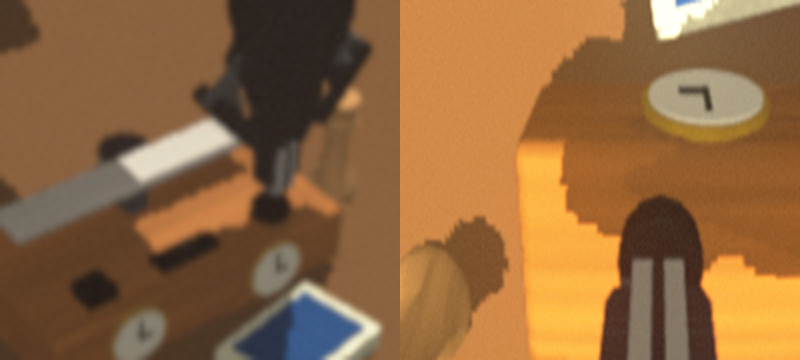

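The bar key now sits low, and the tip is centred over the round key. The king is untouched to the left. Pressing.

```bash
python3 -m inch '[[[0,0,0,4,0,0,0],[0,0,0,4,0,0,0],[0,0,0,2,0,0,0],[0,0,0,2,0,0,0],[0,0,0,1,0,0,0],[0,0,0,0,0,0,0]]]' | sed -n '2p;4p'; python3 -m inch '[[[0,0,0,1,0,0,0],[0,0,0,1,0,0,0],[0,0,0,1,0,0,0],[0,0,0,0,0,0,0]]]'| sed -n '2p;4p'; python3 -m inch '[[[0,0,0,1,0,0,0],[0,0,0,1,0,0,0],[0,0,0,1,0,0,0],[0,0,0,0,0,0,0]]]'| sed -n '1,4p';python3 -m inch '[[[0,0,0,1,0,0,0],[0,0,0,1,0,0,0],[0,0,0,0,0,0,0]]]'| sed -n '1,4p'
```

```text
ee_pos: [0.5484, 0.0536, 0.022]
wrist_force: [-0.2, -0.2, 0.8]
ee_pos: [0.5484, 0.0536, 0.0188]
wrist_force: [-0.6, -1.4, 0.9]
time: 14.48
ee_pos: [0.5484, 0.0536, 0.0157]
tcp_rot: [180.0, 0.0, 7.8]
wrist_force: [-0.1, -0.0, 0.7]
time: 14.85
ee_pos: [0.5486, 0.0536, 0.0155]
tcp_rot: [180.0, -0.1, 7.8]
wrist_force: [-6.1, -1.2, 14.5]
```

Round key is down (hard stop, 14.5 N). Next I lift and go over rocker_plus (clock -62 mm in x, +10 mm in y).

```bash
python3 -m inch '[[[0,0,0,-12,0,0,0],[0,0,0,-20,0,0,0],[0,0,0,-20,0,0,0],[0,-31,-5,0,0,0,0],[0,-31,-5,0,0,0,0],[0,0,0,0,0,0,0],[0,0,0,0,0,0,0]]]'
python3 - <<'E'
from h import *
w=cam("wrist","wrist8.png");c=cam("scene")
a=c["pixels"][120:210,230:330,::-1]; b=w["pixels"][130:280,130:380,::-1]
cv2.imwrite("pics/s8.png",np.hstack([cv2.resize(a,(400,360),interpolation=2),cv2.resize(b,(400,240),interpolation=2)[[*range(240)]+[239]*120]]))
E
```

```text
time: 15.72
ee_pos: [0.4864, 0.0552, 0.0662]
tcp_rot: [-180.0, -0.1, 7.8]
wrist_force: [0.5, 0.1, -0.5]
opening: 0.0005
grasp_force: 0.0
```

View pics/s8.png

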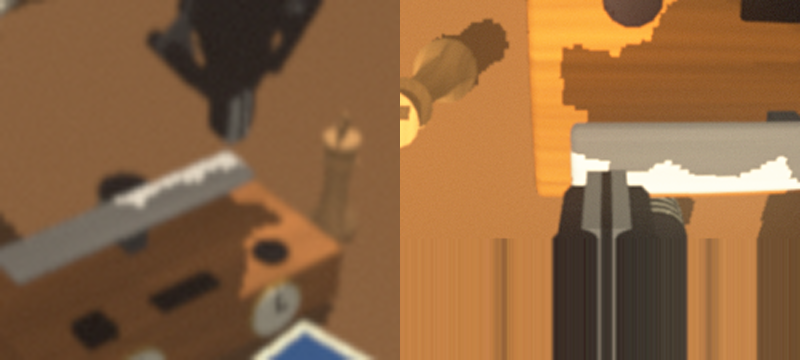

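Both keys look down, and the tip is over the rocker's +y end with the king clear. I expect contact near 0.040 and the stop near 0.029.

```bash
python3 -m inch '[[[0,0,0,6,0,0,0],[0,0,0,6,0,0,0],[0,0,0,6,0,0,0],[0,0,0,4,0,0,0],[0,0,0,2,0,0,0],[0,0,0,0,0,0,0]]]' | sed -n '2p;4p'; python3 -m inch '[[[0,0,0,1.5,0,0,0],[0,0,0,1.5,0,0,0],[0,0,0,1.5,0,0,0],[0,0,0,1.5,0,0,0],[0,0,0,0,0,0,0]]]'| sed -n '2p;4p'; python3 -m inch '[[[0,0,0,1,0,0,0],[0,0,0,1,0,0,0],[0,0,0,1,0,0,0],[0,0,0,0,0,0,0]]]'| sed -n '1,4p';python3 -m inch '[[[0,0,0,1,0,0,0],[0,0,0,1,0,0,0],[0,0,0,0,0,0,0]]]'| sed -n '1,4p'
```

```text
ee_pos: [0.4856, 0.0551, 0.0418]
wrist_force: [0.4, -0.9, 0.3]
ee_pos: [0.4857, 0.0551, 0.0358]
wrist_force: [-0.2, 0.5, -0.1]
time: 17.7
ee_pos: [0.4856, 0.055, 0.0328]
tcp_rot: [180.0, 0.0, 7.8]
wrist_force: [0.4, 0.2, 0.5]
time: 18.08
ee_pos: [0.4856, 0.055, 0.0308]
tcp_rot: [180.0, 0.0, 7.8]
wrist_force: [-0.8, -0.0, 0.6]
```

```bash
python3 -m inch '[[[0,0,0,1,0,0,0],[0,0,0,1,0,0,0],[0,0,0,0,0,0,0]]]' | sed -n '2p;4p'; python3 -m inch '[[[0,0,0,1,0,0,0],[0,0,0,0,0,0,0]]]'| sed -n '1,4p'
```

```text
ee_pos: [0.4858, 0.055, 0.0297]
wrist_force: [-2.1, -1.2, 8.2]
time: 18.7
ee_pos: [0.4859, 0.055, 0.0294]
tcp_rot: [180.0, -0.1, 7.8]
wrist_force: [-4.8, -2.0, 14.4]
```

The rocker hit its stop at 0.0294, as predicted. I'll retract straight up and check.

```bash
python3 -m inch '[[[0,0,0,-8,0,0,0],[0,0,0,-30,0,0,0],[0,0,0,-45,0,0,0],[0,0,0,-45,0,0,0],[0,-40,0,-20,0,0,0],[0,0,0,0,0,0,0],[0,0,0,0,0,0,0]]]'
python3 - <<'E'
from h import *
w=cam("wrist","wrist9.png");c=cam("scene")
a=c["pixels"][140:260,150:350,::-1]
cv2.imwrite("pics/s9.png",np.vstack([cv2.resize(a,(500,300),interpolation=2),cv2.resize(w["pixels"][:250,:,::-1],(500,244),interpolation=2)]))
np.set_printoptions(precision=4,suppress=True)
C=dict(scene=c,wrist=w)
for t in("bar_key_top","round_key_top","square_key_top","rocker_plus","rocker_minus"):
    r=[(C[n],m["position"]) for n in C for m in finder.mark_of(n,t)[:1]]
    if len(r)==2: print(t,*tri([ray(*x) for x in r]))
for t in("king","pawn"): print(t,[atz(w,m["position"],0) for m in finder.mark_of("wrist",t)[:1]])
E
```

```text
time: 19.58
ee_pos: [0.4462, 0.0497, 0.1755]
tcp_rot: [-180.0, -0.0, 7.8]
wrist_force: [0.5, -0.7, 0.2]
opening: 0.0002
grasp_force: 0.0
bar_key_top [ 0.4661  0.0474 -0.0278] [0.004910431771843455, 0.004910431771843429]
round_key_top [ 0.5755 -0.2019 -0.1026] [0.2548089542523684, 0.25480895425236827]
square_key_top [ 0.3762  0.008  -0.1294] [0.005237552313257206, 0.005237552313257177]
rocker_plus [0.4848 0.0526 0.079 ] [0.0008377591854345853, 0.0008377591854346929]
rocker_minus [ 0.5022 -0.1028  0.0923] [0.007099521155363392, 0.007099521155363299]
king [array([0.4905, 0.1512, 0.    ])]
pawn [array([ 0.493, -0.271,  0.   ])]
```

View pics/s9.png

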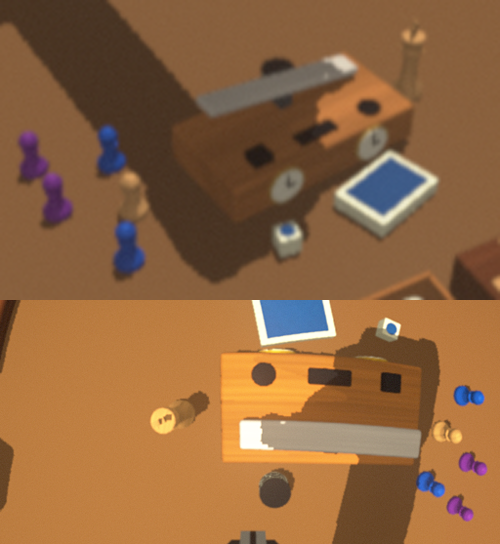

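The bar and round keys are down, the square key is up, and the rocker is down at the king's end. The king, pawn and other pieces stand as before. Handing in.

```bash
python3 -c "
from workcell import bot
print(bot.job_done())"
```

```text
the job is handed in; nothing more can be done
None
```

I pressed the bar key and then the round key fully down, pushed the rocker fully down at the king's (+y) end, left the square key up and everything else in place, and handed the job in at about 20 s.

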